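# Set the sunken spindle lock of a bench polisher

## Task

Lock the polisher's spindle with its sunken lock knob, the one with the straight bar grip (the round fluted knob in the other well is the speed dial): push the knob in against its spring, turn it clockwise past its first notch, and go on turning until its lug meets the slot of the spindle, somewhere between about 50 and 80 degrees round, where the spring lifts it fully home; then let go. Do not turn the speed dial, and leave the things lying about where they are.

Things in the scene. Friction and masses are not known exactly. Their poses are not given: they have to be found in the camera images.
- lock_grip (a point): centre of the lock knob's black bar grip, on its vertical turning axis, half-way up. Bar 30 mm long (point x), 14 thick (point y), 20 high, a short white line on top towards +x. It stands on a 34 mm round flange whose upper face is 10 mm below this point; fingertips beside the bar can push on it. Knob up: bar top 3 mm below the well's rim, well floor 23 mm below this point. Moves with the knob.
- lock_press (a joint): how far the lock knob is pushed in, m: 0 up, 0.008 bottom stop. The spring lifts with 3 N at 0, 10.5 N at the bottom. Only when in by 0.0055 can it turn out of the first notch. Once turned out by 0.25 rad a ledge holds it down at about 0.0055 with no pushing, up to the spindle's slot, where the spring lifts it to 0 and it is locked (play 0.08 rad each way).
- lock_turn (a joint): turn of the lock knob, rad: about 0 in the first notch (start), growing clockwise seen from above, end stop 1.65. The slot lies at an angle not told, between 0.86 and 1.38. Turning takes about 0.04 N m; it stays where left. If held down by the fingers (or gripped hard) it passes the slot and runs on under the ledge; it can be turned back.
- lock_pod: grey square housing of the lock knob, 116 x 116 x 90 mm, fixed; origin under its centre, on the knob's axis, 20 mm above the table; x axis along the bar at lock_turn 0. The well in its top face is round, 72 mm across, 36 deep, coaxial with the knob: 29 mm from each face of the bar to the wall, so fingers go in opened only a little.
- dial_pod: the equal housing of the speed dial, 130 mm from the other, to the left or right of it; origin under its centre; x and y axes as those of lock_pod
- dial_mark (a point): white mark at the edge of the speed dial, a round fluted black knob of 30 mm diameter and 22 mm height sunk in the dial_pod's well; the mark lies 14 mm from its axis, on its top. It turns easily: leave it.
- machine: bench polisher, fixed: dark base plate 220 (x) x 600 (y) x 20 mm, origin under its centre; grey motor 112 mm across, top 186 mm above the table, at y 65 to 190 mm, then a felt wheel 120 mm across at y 228 to 256. The two pods stand on the plate at x -20, y -200 and -70 mm, either way round.
- glue: small white squeeze bottle, 34 mm across, 105 mm tall, standing; origin under its centre. A bystander.
- jar: amber jar with a steel lid, 60 mm across, 60 mm tall; origin under its centre. A bystander.
- compound_bar: bar of polishing compound 90 x 35 x 25 mm; origin under its centre. A bystander.
- felt_bob: small grey felt cylinder, 26 mm across, 30 mm tall, standing on the machine's base plate; origin under its centre. A bystander.
- pliers: pliers lying flat, about 150 mm long; origin at the rivet, on the table. A bystander.
- scissors: scissors lying flat, about 170 mm long; origin at the rivet, on the table. A bystander.
- screwdriver: screwdriver lying on the table; origin near its middle. A bystander.

How it is judged:
On the way, in this order (a step that is already met when the one before it is completed fails the run):
1. the lock knob is pushed in, still in its first notch (value of joint lock_press above 0.0045 m and value of joint lock_turn below 0.4 rad), for 0.05 s.
2. the lock knob is turned clockwise out of its first notch, held down by the ledge (value of joint lock_press above 0.004 m and value of joint lock_turn above 0.45 rad), for 0.05 s.
At the end, for the whole second after the job is handed in: The lock knob is up within 1.5 mm of fully home, turned more than 0.7 rad clockwise (it then sits in the spindle's slot) and at rest; the speed dial's mark is within 6 mm of where it was (value of joint lock_press below 0.0015 m and value of joint lock_turn above 0.7 rad and velocity of joint lock_turn below 0.1 rad/s and distance of dial_mark from where it was at the start of the episode below 0.006 m); the robot touches nothing.
It fails at once if the speed dial is turned (its mark moves more than 6 mm) (distance of dial_mark from where it was at the start of the episode above 0.006 m).
It fails at once if a bystander is moved by more than 20 mm (distance of any of glue, jar, compound_bar, felt_bob, pliers, scissors, screwdriver from where it was at the start of the episode above 0.02 m).
It also fails if it takes over 42 s, if anything falls off the work surface, if the arm or the gripper's body presses on something with over 40 N, if the wrist force passes 120 N, or if a joint passes its speed limit or range.

## Robot

A 6-joint arm with a two-finger parallel gripper is mounted at the origin on the work surface. World frame = base frame: x ahead of the robot, y to its left, z up, the work surface at z = 0. Lengths are in m, angles in rad, forces in N, time in s.
With the tool pointing down it reaches from about 0.35 to 0.875 m from the base axis. Payload 4.2 kg.
Tool frame: the origin (TCP) lies at the very end of the fingers, on their centre line; the grasp point (between the pads) lies 19 mm behind it; z points along the fingers, y is the line along which they close (so a half turn about z gives the same grasp; the last joint's range is limited). The gripper opens to 85 mm and grips with 20 to 120 N. Pads are 22 mm wide; open, the fingers measure 114 mm over their backs; the gripper's body (76 mm by 85 mm) begins 54 mm behind the grasp point. The pads swing forward as they close: fully open they stand 13 mm farther back than shut.
Start: joints at [-0.859, 0.385, 0.008, 0, -1.194, -0.259], TCP at [0.273, -0.562, 0.231] pointing down, gripper open.
Joint ranges: [-3.14, 3.14], [-1.21, 2.06], [-1.07, 1.41], [-3.16, 2.05], [-2.99, -0.16], [-3.1, 3.1]. Speed limits (rad/s): [2.79, 2.79, 3.14, 3.14, 3.14, 3.14].

## Interface

Orientations are given as a unit quaternion [x, y, z, w].
In Python, from cell import state, read_camera, get_calibration, sign_off gives the robot as it stands.
- The arm moves only by the shell command python3 -m jog 'ROWS'. ROWS is JSON, a list of rows, each a list of 3 entries, a list of its own where there are three numbers: the opening, from 0 (shut) to 1 (fully open), then the shift along the tool's x, y, z as a fraction of full scale, then the turn about the tool's z as a fraction of full scale. In form: [[gripper, [x, y, z], twist], ...]. A call has exactly 8 rows; each row is the pose to reach, as a shift and turn from the pose commanded when the call began, along the tool's axes at that moment, turning the shorter way round; what a row does not reach only later rows make up. Full scale, the value 1, is 0.1 m for a shift and pi rad for a turn. A row lasts 1/10 s, in which the tool goes at most 50 mm and 8.59 degrees, less where a joint would pass 70% of its speed; a pose out of reach is approached as far as the arm can. A call with a number of a shift or a turn outside -1 to 1 is refused whole. A call with a gripper value outside its range is refused whole. The fingers move at their own pace and stop on an object; the grip force is fixed at half the most. Time passes only in rows, so rows that repeat a pose let the fingers close, or fill a call up. It gives the time, the measured TCP pose, the force, the opening and the grip force at its end, in the units of the state.
- state(): the state, without advancing time (a new reading comes with each control period).
- read_camera(name): name is "side" or "top" or "wrist"; returns the picture (400x640x3 uint8, red, green, blue); there is no depth.
- get_calibration(name): a dict with "camera_matrix" (3x3 intrinsics, pixels), "extrinsics" (4x4, takes a point from camera to world coordinates). Camera axes: x right, y down, z forward; pixel columns grow to the right and rows downward; lengths in m; the calibration is good to about 2 mm. The wrist camera is an equidistant fisheye: a pixel r from the principal point sees the ray r / f radians off the axis. A picture is of the moment at which its call begins: read the wrist's pose just before it. get_calibration takes no time and is no camera call; for the wrist camera it gives the pose at the moment of the call.
- sign_off(): hands the job in; it is judged then, once.
The state is a dict: "time": time; "q": joint angles; "dq": joint speeds; "joint_torque": joint torques, N m; "tcp_pos": TCP position; "ee_rot": TCP orientation; "contact_force": force on the tool from outside, world axes, zero at the start; "torque": the same for the moment, N m; "grip_width": finger opening in m; "finger_force": force on a finger pad.
Only numpy, scipy, OpenCV 4.12 (cv2) and the standard library are available. Lean on these libraries where they do the work, as an engineer would, in place of code of your own. Each camera call takes 0.05 s, during which the arm holds its last target. There are 200 camera calls.

## Working session

There is one attempt and no reset: what is moved stays moved. The work goes in short steps, Python scripts to look and compute and a shell command to move; the robot and the scene stay as the last step left them, time stands still between calls to the robot, and variables do not carry over. Pictures are saved under pics/ and viewed, at most 10 in all, crops included, and the job is handed in when it is done.

```bash
mkdir -p pics
python3 - <<'E'
from cell import *
import cv2,numpy as np
for n in("top","side"):
    im=read_camera(n);cv2.imwrite(f"pics/{n}.png",im[:,:,::-1])
    c=get_calibration(n);print(n,np.round(c["camera_matrix"],1).tolist(),np.round(c["extrinsics"],3).tolist())
s=state();print(s)
E
```

```text
top [[416.1, 0.0, 315.1], [0.0, 416.1, 194.3], [0.0, 0.0, 1.0]] [[-0.018, -0.986, 0.168, 0.38], [-1.0, 0.017, -0.005, 0.19], [0.002, -0.168, -0.986, 1.277], [0.0, 0.0, 0.0, 1.0]]
side [[500.4, 0.0, 312.6], [0.0, 500.4, 198.0], [0.0, 0.0, 1.0]] [[-0.973, 0.135, -0.188, 0.792], [0.231, 0.64, -0.733, 1.012], [0.021, -0.756, -0.654, 0.837], [0.0, 0.0, 0.0, 1.0]]
{'time': 0.1, 'q': array([-8.59393874e-01,  3.85497955e-01,  6.78572544e-03, -3.99854701e-04,
       -1.19403834e+00, -2.58553594e-01]), 'dq': array([-9.10888822e-04,  1.27645255e-03,  2.26482075e-03,  3.06216377e-03,
       -7.79563644e-04, -7.53925693e-05]), 'joint_torque': array([-2.03268792e-03, -3.93318164e+01,  1.88927293e+01,  4.19802323e+00,
       -2.60457578e-03,  2.21291785e-06]), 'tcp_pos': array([ 0.27321097, -0.5615469 ,  0.23033426]), 'ee_rot': array([-2.24422695e-01,  9.74491388e-01,  9.51077418e-04, -2.91119161e-04]), 'contact_force': array([0.38243123, 0.45945795, 0.11831775]), 'torque': array([-0.02571429,  0.0090133 ,  0.0193501 ]), 'finger_force': 0.0, 'grip_width': 0.08554309038677574}
```

View pics/top.png

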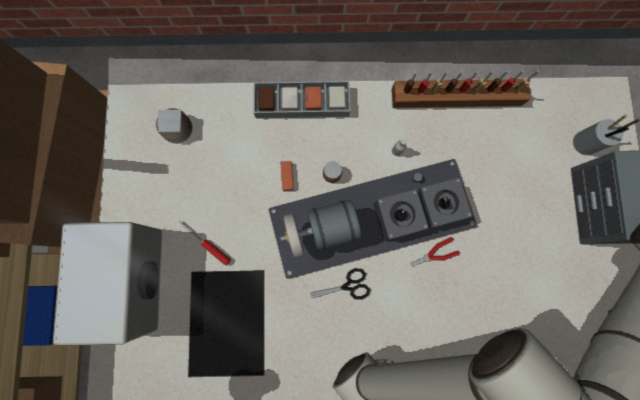

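View pics/side.png

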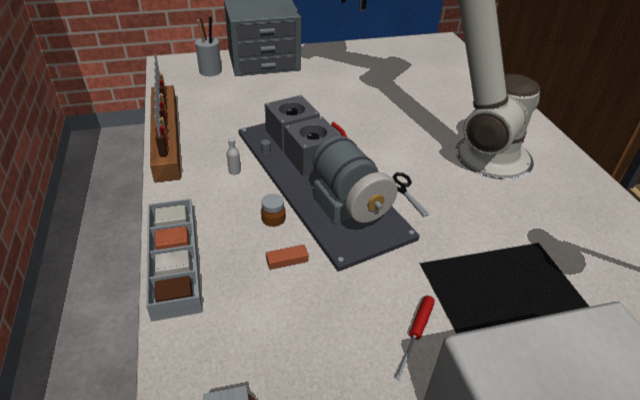

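The top view shows the machine with pods at about (402,212) and (446,202), the motor at (335,225), pliers (437,255), felt bob (418,177), and glue (400,147). The side view shows the same layout. I'll enlarge the wells and compute their positions.

```bash
cat > h.py <<'E'
from cell import *
import cv2,numpy as np
from scipy.spatial.transform import Rotation as R
def ray(c,u,v,z):
    K,E=np.array(c["camera_matrix"]),np.array(c["extrinsics"])
    d=E[:3,:3]@np.linalg.inv(K)@[u,v,1]; o=E[:3,3]
    return o+d*(z-o[2])/d[2]
def fray(c,u,v,z):
    K,E=np.array(c["camera_matrix"]),np.array(c["extrinsics"])
    x=np.array([(u-K[0,2])/K[0,0],(v-K[1,2])/K[1,1]]);r=np.hypot(*x)
    d=E[:3,:3]@np.r_[x*np.sin(r)/max(r,1e-9),np.cos(r)]; o=E[:3,3]
    return o+d*(z-o[2])/d[2]
E
python3 - <<'E'
from h import *
im=cv2.imread("pics/top.png");a=im[150:250,360:490];cv2.imwrite("pics/c1.png",cv2.resize(a,None,fx=6,fy=6,interpolation=cv2.INTER_CUBIC))
c=get_calibration("top")
for n,u,v,z in [("podL",402,213,.11),("podR",446,202,.11),("motor end plate c1",271,209,.02),("c2",456,162,.02),("c3",475,224,.02),("c4",288,275,.02),("bob",418,177,.05),("glue",400,147,.1),("pliers",430,258,.01)]:print(n,ray(c,u,v,z).round(3))
E
```

```text
podL [ 0.522 -0.061  0.11 ]
podR [ 0.551 -0.187  0.11 ]
motor end plate c1 [0.552 0.318 0.02 ]
c2 [ 0.689 -0.256  0.02 ]
c3 [ 0.495 -0.3    0.02 ]
c4 [0.353 0.268 0.02 ]
bob [ 0.637 -0.128  0.05 ]
glue [ 0.717 -0.067  0.1  ]
pliers [ 0.396 -0.16   0.01 ]
```

View pics/c1.png

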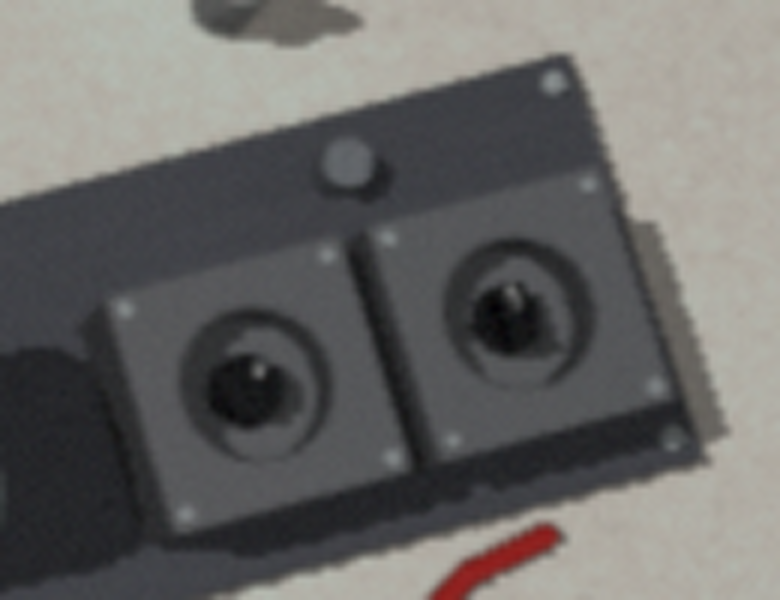

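The crop shows both wells (left at ~(255,383), right at ~(520,313)), each with a dark knob, but the bar can't be told from the dial yet. I'll use the pod screws for the pod frames and then take a wrist view.

Run:
```python
from h import *
c=get_calibration("top")
for n,p in (("L",[(124,307),(328,255),(393,458),(186,515)]),("R",[(387,238),(590,185),(655,387),(453,441)])):
    P=np.array([ray(c,360-.4+u/6,150-.4+v/6,.11)[:2] for u,v in p]);e=P[0]-P[3]+P[1]-P[2]
    print(n,P.mean(0).round(4),"side",np.linalg.norm(e)/2,"xdir deg",np.degrees(np.arctan2(e[1],e[0])))
s=state();T=R.from_quat(s["ee_rot"]).as_matrix()
print(T.round(3)); print((T.T@(np.array([.53,-.124,.27])-s["tcp_pos"])/.1).round(2))
w=get_calibration("wrist");print(np.round(w["camera_matrix"],1).tolist());E=np.array(w["extrinsics"]);print((T.T@(E[:3,3]-s["tcp_pos"])).round(3),(T.T@E[:3,:3]).round(2))
```

```text
L [ 0.5204 -0.0624] side 0.10086333068723154 xdir deg 14.20709584814909
R [ 0.552  -0.1888] side 0.10025875996639917 xdir deg 13.941592706167508
[[-0.899 -0.437 -0.001]
 [-0.437  0.899  0.002]
 [ 0.     0.002 -1.   ]]
[-4.22  2.81 -0.39]
[[309.7, 0.0, 320.6], [0.0, 309.7, 204.6], [0.0, 0.0, 1.0]]
[ 0.082 -0.001 -0.143] [[-0.   -0.95 -0.32]
 [ 1.   -0.    0.  ]
 [-0.   -0.32  0.95]]
```

```bash
A='x'; python3 -m jog '[[0.6,[-0.4,0.3,-0.3],0],[0.6,[-0.7,0.5,-0.4],0],[0.6,[-1,0.67,-0.4],0],[0.6,[-1,0.67,-0.4],0],[0.6,[-1,0.67,-0.4],0],[0.6,[-1,0.67,-0.4],0],[0.6,[-1,0.67,-0.4],0],[0.6,[-1,0.67,-0.4],0]]'
python3 -m jog '[[0.6,[-0.4,0.3,0],0],[0.6,[-0.7,0.5,0],0],[0.6,[-1,0.67,0],0],[0.6,[-1,0.67,0],0],[0.6,[-1,0.67,0],0],[0.6,[-1,0.67,0],0],[0.6,[-1,0.67,0],0],[0.6,[-1,0.67,0],0]]'
python3 -m jog '[[0.6,[-0.4,0.3,0],0],[0.6,[-0.7,0.5,0],0],[0.6,[-1,0.67,0],0],[0.6,[-1,0.67,0],0],[0.6,[-1,0.67,0],0],[0.6,[-1,0.67,0],0],[0.6,[-1,0.67,0],0],[0.6,[-1,0.67,0],0]]'
python3 -m jog '[[0.6,[-0.4,0.3,0],0],[0.6,[-0.7,0.5,0],0],[0.6,[-1,0.8,0],0],[0.6,[-1,0.8,0],0],[0.6,[-1,0.8,0],0.03],[0.6,[-1,0.8,0],0.066],[0.6,[-1,0.8,0],0.066],[0.6,[-1,0.8,0],0.066]]'
python3 - <<'E'
from h import *
s=state();w=get_calibration("wrist");im=read_camera("wrist");cv2.imwrite("pics/w1.png",im[:,:,::-1])
print(s["time"],s["tcp_pos"],s["q"],s["contact_force"],s["grip_width"])
E=np.array(w["extrinsics"]);print(E.round(3).tolist())
E
```

```text
time: 0.9
tcp_pos: [0.3335, -0.4586, 0.2708]
ee_rot: [-0.224, 0.975, 0.0, -0.0]
contact_force: [0.8, -0.4, 0.6]
grip_width: 0.0512
finger_force: 0.0
time: 1.7
tcp_pos: [0.3942, -0.3547, 0.2712]
ee_rot: [-0.224, 0.975, 0.0, -0.0]
contact_force: [0.6, -0.4, 0.7]
grip_width: 0.0513
finger_force: 0.0
time: 2.5
tcp_pos: [0.4548, -0.2507, 0.2713]
ee_rot: [-0.224, 0.975, 0.0, -0.0]
contact_force: [-0.8, -0.2, -0.1]
grip_width: 0.0513
finger_force: 0.0
time: 3.3
tcp_pos: [0.51, -0.1349, 0.2713]
ee_rot: [-0.123, 0.992, -0.0, -0.0]
contact_force: [0.3, -0.6, 0.7]
grip_width: 0.0517
finger_force: 0.0
3.3 [ 0.50995665 -0.13490776  0.27131904] [ 4.91670926e-02  1.90736821e-01 -1.63320025e-01  2.76268077e-05
 -1.21682006e+00 -1.37315069e+00] [ 0.29083277 -0.59684107  0.65395867] 0.051664934142847875
[[-0.244, 0.918, 0.311, 0.431], [0.97, 0.231, 0.079, -0.155], [0.0, 0.321, -0.947, 0.414], [0.0, 0.0, 0.0, 1.0]]
```

View pics/w1.png

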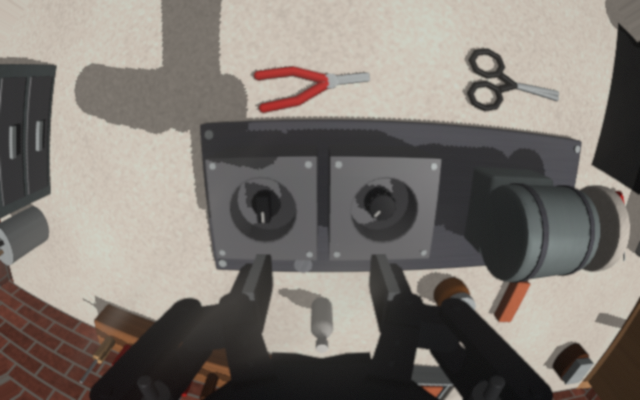

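Run:
```python
from h import *
im=cv2.imread("pics/w1.png");a=im[150:265,200:330];cv2.imwrite("pics/c2.png",cv2.resize(a,None,fx=5,fy=5,interpolation=cv2.INTER_CUBIC))
w=get_calibration("wrist")
for n,p in (("L",[(338,164),(433,165),(423,251),(340,254)]),("R",[(213,165),(309,164),(304,254),(221,254)])):
    P=np.array([fray(w,u,v,.11)[:2] for u,v in p]);e=-P[0]+P[3]-P[1]+P[2]
    print(n,P.mean(0).round(4),np.linalg.norm(e)/2,np.degrees(np.arctan2(e[1],e[0])))
print(fray(w,263,196,.107)[:2],fray(w,263,223,.107)[:2])
```

```text
L [ 0.5208 -0.0622] 0.10016505142976226 15.304878726083976
R [ 0.5541 -0.1903] 0.10203157441040744 11.499882582174152
[ 0.53732115 -0.19082558] [ 0.56741232 -0.18521923]
```

View pics/c2.png

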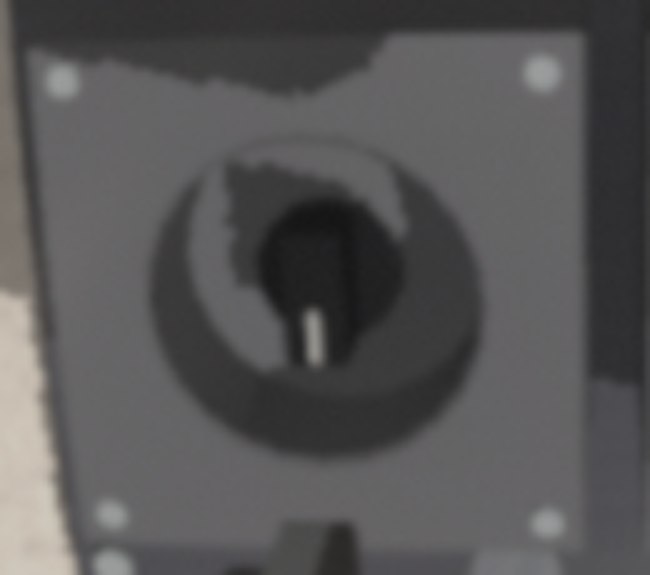

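The crop clearly shows the straight bar with its white line pointing to +x, in the pod at (0.552, -0.189), so this is the lock knob. The other knob is the dial. Next I go above the lock.

```bash
python3 -m jog '[[0.3,[-0.14,-0.3,0.2],0],[0.3,[-0.28,-0.63,0.5],0],[0.3,[-0.28,-0.63,0.9],0],[0.3,[-0.28,-0.63,1],0],[0.3,[-0.28,-0.63,1],0],[0.3,[-0.28,-0.63,1],0],[0.3,[-0.28,-0.63,1],0],[0.3,[-0.28,-0.63,1],0]]'
python3 - <<'E'
from h import *
s=state();w=get_calibration("wrist");im=read_camera("wrist")[:,:,::-1]
print(s["time"],s["tcp_pos"],s["q"],s["grip_width"])
a=im[130:330,220:420];cv2.imwrite("pics/w2.png",im);cv2.imwrite("pics/c3.png",cv2.resize(a,None,fx=3,fy=3,interpolation=cv2.INTER_CUBIC))
np.savez("w2.npz",K=w["camera_matrix"],E=w["extrinsics"])
E
```

```text
time: 4.15
tcp_pos: [0.5535, -0.1884, 0.1735]
ee_rot: [-0.123, 0.992, -0.0, 0.002]
contact_force: [0.4, 0.4, 0.8]
grip_width: 0.0257
finger_force: 0.0
4.15 [ 0.55354196 -0.18839338  0.17346742] [-5.11071587e-02  3.61942969e-01 -1.80575046e-01  2.74247280e-04
 -1.02438257e+00 -1.27349085e+00] 0.025660761358366948
```

View pics/c3.png

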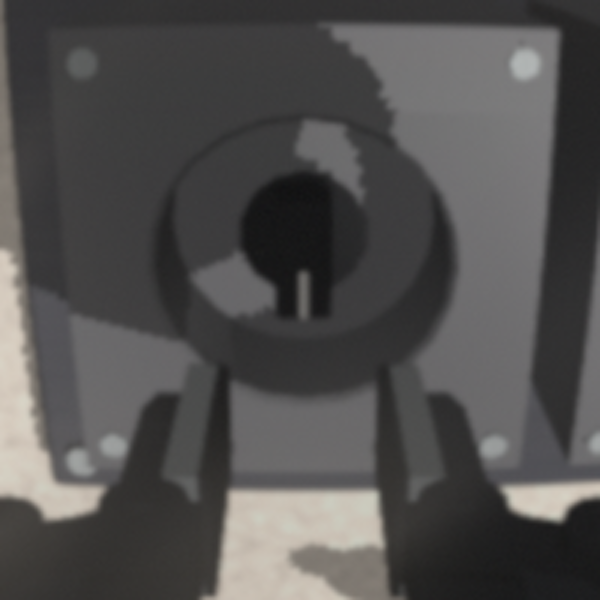

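The bar spans columns 277–332, with its line at 303 running rows 272–318. The four pod screws are also visible. Computing the bar's axis from these.

Run:
```python
from h import *
d=np.load("w2.npz");w=dict(camera_matrix=d["K"],extrinsics=d["E"])
f=lambda u,v,z:fray(w,220-.33+u/3,130-.33+v/3,z)[:2]
P=np.array([f(u,v,.11) for u,v in[(82,64),(525,64),(494,447),(113,447)]]);print(P.mean(0),np.linalg.norm(P[2]-P[1]),np.linalg.norm(P[1]-P[0]))
a,b=f(303,272,.107),f(303,318,.107);t=np.degrees(np.arctan2(*(b-a)[::-1]));print("line",a,b,t,"centre",b-.015*np.array([np.cos(np.radians(14)),np.sin(np.radians(14))]))
print("bar end corners",f(277,318,.107),f(332,318,.107))
s=state();T=R.from_quat(s["ee_rot"]).as_matrix()
for c in(P.mean(0),):print((T.T@np.r_[c-s["tcp_pos"][:2],0]*1000).round(1))
```

```text
[ 0.55378255 -0.18879985] 0.10078737322473916 0.1006642487733454
line [ 0.55510404 -0.18858826] [ 0.56698457 -0.18559999] 14.118560313060156 centre [ 0.55243013 -0.18922882]
bar end corners [ 0.56856025 -0.19182406] [ 0.5652422  -0.17865399]
[-0.3 -0.5  0. ]
```

Centred to about 1 mm and aligned at 14°. Descending into the well, stopping just above the flange.

```bash
python3 -m jog '[[0.3,[0.01,-0.01,0.2],0],[0.3,[0.01,-0.01,0.4],0],[0.3,[0.01,-0.01,0.55],0],[0.3,[0.01,-0.01,0.65],0],[0.3,[0.01,-0.01,0.75],0],[0.3,[0.01,-0.01,0.81],0],[0.23,[0.01,-0.01,0.81],0],[0.23,[0.01,-0.01,0.81],0]]'
python3 -c "
from h import *
s=state();print(s['contact_force'],s['torque'],s['tcp_pos'],s['grip_width'])"
```

```text
time: 5.0
tcp_pos: [0.5524, -0.1899, 0.0908]
ee_rot: [-0.123, 0.992, -0.0, 0.0]
contact_force: [0.7, 0.2, -0.2]
grip_width: 0.0198
finger_force: 0.0
[ 0.72866558  0.19730624 -0.22497501] [-0.05267397 -0.00241256  0.00552183] [ 0.55236124 -0.189899    0.0907576 ] 0.01976840298761972
```

```bash
python3 -m jog '[[0.23,[0,0,0.02],0],[0.23,[0,0,0.03],0],[0.23,[0,0,0.04],0],[0.23,[0,0,0.05],0],[0.23,[0,0,0.06],0],[0.23,[0,0,0.07],0],[0.23,[0,0,0.07],0],[0.23,[0,0,0.07],0]]'
```

```text
time: 5.8
tcp_pos: [0.5522, -0.1899, 0.0838]
ee_rot: [-0.123, 0.992, -0.0, 0.0]
contact_force: [-1.2, 1.5, 6.2]
grip_width: 0.0196
finger_force: 2.7
```

```bash
python3 -m jog '[[0.23,[0,0,0.01],0],[0.23,[0,0,0.02],0],[0.23,[0,0,0.03],0],[0.23,[0,0,0.04],0],[0.23,[0,0,0.045],0],[0.23,[0,0,0.045],0],[0.23,[0,0,0.045],0],[0.23,[0,0,0.045],0]]'
```

```text
time: 6.6
tcp_pos: [0.5522, -0.1899, 0.08]
ee_rot: [-0.123, 0.992, -0.0, 0.0]
contact_force: [-2.5, 1.1, 9.2]
grip_width: 0.0194
finger_force: 4.4
```

```bash
python3 -m jog '[[0.23,[0,0,0.01],0],[0.23,[0,0,0.01],0.04],[0.23,[0,0,0.01],0.08],[0.23,[0,0,0.01],0.12],[0.23,[0,0,0.01],0.16],[0.23,[0,0,0.01],0.19],[0.23,[0,0,0.01],0.22],[0.23,[0,0,0.01],0.22]]'
python3 -c "
from h import *
s=state();print(s['contact_force'],s['torque'],s['q'][5],s['tcp_pos'])"
```

```text
time: 7.4
tcp_pos: [0.5516, -0.1898, 0.0792]
ee_rot: [0.222, 0.975, -0.0, -0.0]
contact_force: [-3.9, 1.5, 11.0]
grip_width: 0.0194
finger_force: 5.3
[-3.90721883  1.53419291 10.96052179] [ 0.78747424  1.12553732 -0.02443299] -1.9641375850869474 [ 0.5515782  -0.18976868  0.07916681]
```

```bash
python3 -m jog '[[0.23,[0,0,-0.03],0],[0.23,[0,0,-0.07],0],[0.23,[0,0,-0.1],0],[0.23,[0,0,-0.11],0],[0.23,[0,0,-0.11],0],[0.23,[0,0,-0.11],0],[0.23,[0,0,-0.11],0],[0.23,[0,0,-0.11],0]]'
python3 - <<'E'
from h import *
s=state();print(s['contact_force'],s['torque'],s['tcp_pos'])
im=read_camera("wrist")[:,:,::-1];cv2.imwrite("pics/c4.png",cv2.resize(im[200:370,220:420],None,fx=3,fy=3,interpolation=cv2.INTER_CUBIC))
E
```

```text
time: 8.2
tcp_pos: [0.5519, -0.1898, 0.0886]
ee_rot: [0.221, 0.975, -0.0, -0.0]
contact_force: [-0.3, 0.9, -0.1]
grip_width: 0.0198
finger_force: 0.0
[-0.32471997  0.87683076 -0.05027059] [-0.04884514  0.01383255 -0.01040492] [ 0.5518585  -0.18981082  0.08856853]
```

View pics/c4.png

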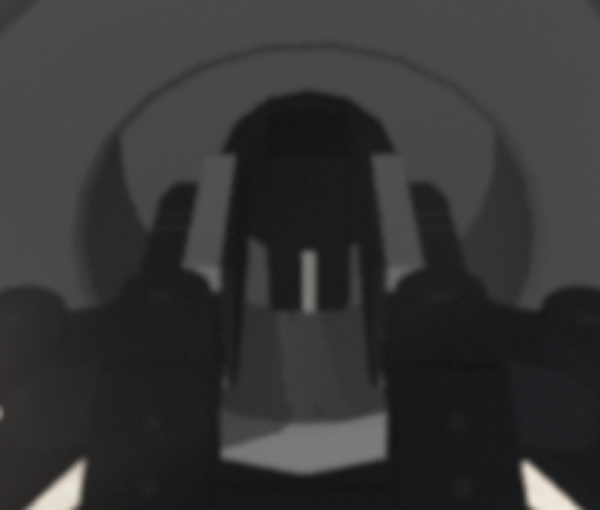

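The bar is aligned with the fingers (line at col 308), so the knob has turned about 0.69 rad. The contact force is zero, so the ledge is holding it down. I continue turning with loose fingers clear of the flange, checking torque.

```bash
python3 -m jog '[[0.22,[0,0,-0.02],0.01],[0.22,[0,0,-0.02],0.03],[0.22,[0,0,-0.02],0.05],[0.22,[0,0,-0.02],0.065],[0.22,[0,0,-0.02],0.08],[0.22,[0,0,-0.02],0.09],[0.22,[0,0,-0.02],0.1],[0.22,[0,0,-0.02],0.11]]'
python3 -c "
from cell import *
s=state();print(s['torque'],s['q'][5])"
python3 -m jog '[[0.22,[0,0,0],0.006],[0.22,[0,0,0],0.012],[0.22,[0,0,0],0.018],[0.22,[0,0,0],0.024],[0.22,[0,0,0],0.03],[0.22,[0,0,0],0.036],[0.22,[0,0,0],0.04],[0.22,[0,0,0],0.04]]'
python3 -c "
from cell import *
s=state();print(s['torque'],s['q'][5])"
```

```text
time: 9.05
tcp_pos: [0.552, -0.1894, 0.0908]
ee_rot: [0.386, 0.923, 0.0, -0.0]
contact_force: [0.3, 1.5, 0.1]
grip_width: 0.0187
finger_force: 0.7
[ 0.40751191  0.00949984 -0.01868163] -2.309325952956252
time: 9.85
tcp_pos: [0.5519, -0.1899, 0.0908]
ee_rot: [0.443, 0.897, -0.0, -0.0]
contact_force: [-0.0, 0.6, 0.2]
grip_width: 0.0188
finger_force: 0.5
[ 0.38693065 -0.01421429  0.01207575] -2.4341587749967375
```

```bash
python3 -m jog '[[0.22,[0,0,0],0.006],[0.22,[0,0,0],0.012],[0.22,[0,0,0],0.018],[0.22,[0,0,0],0.024],[0.22,[0,0,0],0.03],[0.22,[0,0,0],0.036],[0.22,[0,0,0],0.04],[0.22,[0,0,0],0.04]]'
python3 - <<'E'
from h import *
s=state();print(s['torque'],s['q'][5])
im=read_camera("wrist")[:,:,::-1];cv2.imwrite("pics/c5.png",cv2.resize(im[200:370,220:420],None,fx=3,fy=3,interpolation=cv2.INTER_CUBIC))
E
```

```text
time: 10.65
tcp_pos: [0.552, -0.1899, 0.0908]
ee_rot: [0.498, 0.867, -0.0, 0.0]
contact_force: [0.4, 1.4, 0.2]
grip_width: 0.0185
finger_force: 0.5
[ 0.35185984 -0.07844196  0.03276823] -2.559864166886523
```

View pics/c5.png

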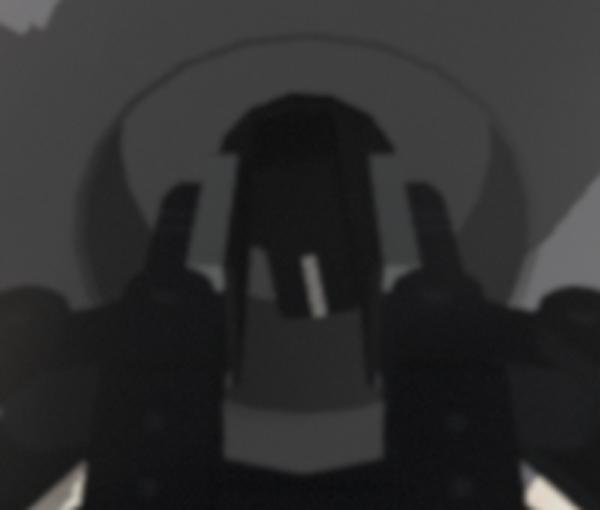

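The bar lags the fingers by about 14° (line from (308,256) to (320,316)) and still looks down, so the knob is at about 1.05 rad. Going on.

```bash
python3 -m jog '[[0.22,[0,0,0],0.006],[0.22,[0,0,0],0.012],[0.22,[0,0,0],0.018],[0.22,[0,0,0],0.024],[0.22,[0,0,0],0.03],[0.22,[0,0,0],0.036],[0.22,[0,0,0],0.04],[0.22,[0,0,0],0.04]]'
python3 - <<'E'
from h import *
s=state();print(s['torque'],s['q'][5])
im=read_camera("wrist")[:,:,::-1];cv2.imwrite("pics/w6.png",im)
E
```

```text
time: 11.5
tcp_pos: [0.5519, -0.1899, 0.0908]
ee_rot: [0.552, 0.834, -0.0, 0.0]
contact_force: [0.5, 1.8, 0.1]
grip_width: 0.0189
finger_force: 0.5
[ 0.39558489 -0.15162527  0.02147312] -2.685527705274354
```

```bash
cat > ln.py <<'E'
from h import *
def line(im):
    g=cv2.cvtColor(im,cv2.COLOR_BGR2GRAY)[278:312,308:345]
    m=(g>105).astype(np.uint8); n,l,st,_=cv2.connectedComponentsWithStats(m)
    k=1+np.argmax(st[1:,4]); p=np.argwhere(l==k)[:,::-1].astype(np.float32)
    vx,vy,x,y=cv2.fitLine(p,cv2.DIST_L2,0,.01,.01).ravel()
    return round(float(np.degrees(np.arctan2(vx*np.sign(vy),abs(vy)))),1),st[k].tolist()
E
cat > look.py <<'E'
from ln import *
import sys
s=state();im=read_camera("wrist")[:,:,::-1].copy();cv2.imwrite(f"pics/{sys.argv[1]}.png",im)
print(s['torque'],s['q'][5],line(im))
E
python3 -c "
from ln import *
print(line(cv2.imread('pics/w6.png')))"
python3 -m jog '[[0.22,[0,0,0],0.006],[0.22,[0,0,0],0.012],[0.22,[0,0,0],0.018],[0.22,[0,0,0],0.024],[0.22,[0,0,0],0.03],[0.22,[0,0,0],0.03],[0.22,[0,0,0],0.03],[0.22,[0,0,0],0.03]]'; python3 look.py w7
python3 -m jog '[[0.22,[0,0,0],0.006],[0.22,[0,0,0],0.012],[0.22,[0,0,0],0.018],[0.22,[0,0,0],0.024],[0.22,[0,0,0],0.03],[0.22,[0,0,0],0.03],[0.22,[0,0,0],0.03],[0.22,[0,0,0],0.03]]'; python3 look.py w8
```

```text
(-0.0, [17, 19, 1, 4, 4])
time: 12.35
tcp_pos: [0.552, -0.1899, 0.0909]
ee_rot: [0.59, 0.807, 0.0, 0.0]
contact_force: [0.7, 1.3, 0.4]
grip_width: 0.0188
finger_force: 0.5
[ 0.35604217 -0.1521958  -0.01456667] -2.779329325690723 (-0.0, [17, 19, 1, 4, 4])
time: 13.2
tcp_pos: [0.5519, -0.1899, 0.0908]
ee_rot: [0.628, 0.779, -0.0, -0.0]
contact_force: [1.1, 0.9, -0.5]
grip_width: 0.019
finger_force: 0.5
[ 0.34288574 -0.17777439  0.0196761 ] -2.873594879064831 (18.0, [14, 10, 3, 8, 8])
```

```bash
python3 -c "
import cv2
cv2.imwrite('pics/c8.png',cv2.hconcat([cv2.resize(cv2.imread(f'pics/{n}.png')[225:345,260:380],None,fx=3.3,fy=3.3,interpolation=cv2.INTER_CUBIC) for n in('w6','w8')]))"
```

```text
(no output)
```

View pics/c8.png

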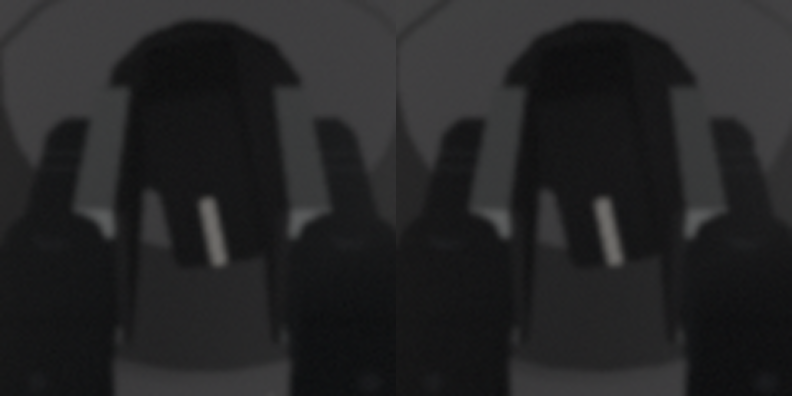

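Run:
```python
from h import *
w=get_calibration("wrist")
for z in(.1015,.107):
    a,b=fray(w,321.4,285,z),fray(w,326.1,305,z);e=b-a;th=np.degrees(np.arctan2(e[1],e[0]));print(z,a,b,np.linalg.norm(e),"turn rad",np.radians(14-th), "end dist from axis",np.linalg.norm(b[:2]-[.5525,-.189]))
s=state();T=R.from_quat(s["ee_rot"]).as_matrix();print(np.radians(14)-np.arctan2(-T[1,0],-T[0,0]))
```

```text
0.1015 [ 0.55453453 -0.19477503  0.1015    ] [ 0.55969932 -0.20681443  0.1015    ] 0.013100472804382462 turn rad 1.4098964575741089 end dist from axis 0.019214169841219268
0.107 [ 0.55374417 -0.19120381  0.107     ] [ 0.55869362 -0.20274124  0.107     ] 0.01255425754513788 turn rad 1.409896457574112 end dist from axis 0.015072581974921841
1.6011041646082567
```

```bash
python3 - <<'E'
from h import *
w=get_calibration("wrist");E=np.array(w["extrinsics"])
for n,dz,p,q in(("c4",-.0022,(322.3,283.7),(322.3,303.7)),("w8",0,(321.4,285),(326.1,305))):
    E2=E.copy();E2[2,3]+=dz;v={"camera_matrix":w["camera_matrix"],"extrinsics":E2}
    for z in(.0990,.1015,.107):
        a,b=fray(v,*p,z),fray(v,*q,z);print(n,z,np.linalg.norm(a-b).round(4),np.linalg.norm(b[:2]-[.5525,-.189]).round(4))
E
python3 -m jog '[[0.22,[0,0,0],-0.02],[0.22,[0,0,0],-0.04],[0.22,[0,0,0],-0.06],[0.22,[0,0,0],-0.08],[0.22,[0,0,0],-0.08],[0.22,[0,0,0],-0.08],[0.22,[0,0,0],-0.08],[0.22,[0,0,0],-0.08]]'; python3 look.py w9
```

```text
c4 0.099 0.0128 0.0183
c4 0.1015 0.0126 0.0164
c4 0.107 0.012 0.0123
w8 0.099 0.0133 0.0211
w8 0.1015 0.0131 0.0192
w8 0.107 0.0126 0.0151
time: 14.05
tcp_pos: [0.5519, -0.1899, 0.0908]
ee_rot: [0.525, 0.851, -0.0, -0.0]
contact_force: [-0.1, -0.2, -0.9]
grip_width: 0.0191
finger_force: 0.0
[-0.02800535 -0.03001661 -0.00855062] -2.6228567977243404 (-0.0, [12, 19, 1, 7, 7])
```

```bash
cat > ln.py <<'E'
from h import *
def line(im):
    g=cv2.cvtColor(im,cv2.COLOR_BGR2GRAY)[278:309,312:338]
    m=cv2.threshold(cv2.morphologyEx(g,cv2.MORPH_TOPHAT,np.ones((9,9))),0,255,cv2.THRESH_OTSU)[1]
    n,l,st,_=cv2.connectedComponentsWithStats(m)
    k=1+np.argmax(st[1:,4]); p=np.argwhere(l==k)[:,::-1].astype(np.float32)
    r=lambda q:(p[p[:,1]==q,0].mean()+312).round(1)
    lo,hi=p[:,1].min(),p[:,1].max()
    return (r(lo+1),lo+279),(r(hi-1),hi+277),st[k].tolist()
E
python3 - <<'E'
from ln import *
for n in("w6","w7","w8","w9"):print(n,line(cv2.imread(f"pics/{n}.png")))
E
```

```text
w6 ((np.float32(322.5), np.float32(286.0)), (np.float32(325.5), np.float32(304.0)), [8, 7, 9, 21, 111])
w7 ((np.float32(322.0), np.float32(286.0)), (np.float32(325.5), np.float32(304.0)), [8, 7, 9, 21, 110])
w8 ((np.float32(322.0), np.float32(286.0)), (np.float32(325.5), np.float32(304.0)), [8, 7, 9, 21, 111])
w9 ((np.float32(321.0), np.float32(286.0)), (np.float32(320.0), np.float32(304.0)), [6, 7, 6, 21, 105])
```

Image rows are ambiguous about the knob's height, so I probe by touch. At TCP z ≈ 0.086 the tips meet the flange only if the knob is up.

```bash
python3 -m jog '[[0.23,[0,0,0.02],0],[0.23,[0,0,0.03],0],[0.23,[0,0,0.04],0],[0.23,[0,0,0.045],0],[0.23,[0,0,0.05],0],[0.23,[0,0,0.05],0],[0.23,[0,0,0.05],0],[0.23,[0,0,0.05],0]]'
python3 look.py w10
```

```text
time: 14.9
tcp_pos: [0.5519, -0.1898, 0.0859]
ee_rot: [0.525, 0.851, -0.0, -0.0]
contact_force: [-1.6, 1.0, 2.9]
grip_width: 0.0196
finger_force: 1.8
[ 0.28176792  0.43288288 -0.01725722] -2.6223075083545884 ((np.float32(321.0), np.float32(290.0)), (np.float32(320.0), np.float32(307.0)), [6, 11, 6, 20, 104])
```

```bash
python3 -m jog '[[0.23,[0,0,0.005],0],[0.23,[0,0,0.01],0],[0.23,[0,0,0.015],0],[0.23,[0,0,0.02],0],[0.23,[0,0,0.025],0],[0.23,[0,0,0.03],0],[0.23,[0,0,0.03],0],[0.23,[0,0,0.03],0]]'
python3 look.py w11
python3 -m jog '[[0.23,[0,0,-0.02],0],[0.23,[0,0,-0.04],0],[0.23,[0,0,-0.06],0],[0.23,[0,0,-0.08],0],[0.23,[0,0,-0.08],0],[0.23,[0,0,-0.08],0],[0.23,[0,0,-0.08],0],[0.23,[0,0,-0.08],0]]'
python3 look.py w12
```

```text
time: 15.75
tcp_pos: [0.5519, -0.1898, 0.0831]
ee_rot: [0.525, 0.851, -0.0, -0.0]
contact_force: [-2.5, 1.1, 5.7]
grip_width: 0.02
finger_force: 3.0
[ 0.37319387  0.80712506 -0.00802453] -2.6222918292161643 ((np.float32(321.0), np.float32(290.0)), (np.float32(320.0), np.float32(307.0)), [6, 11, 6, 20, 104])
time: 16.6
tcp_pos: [0.5519, -0.1898, 0.0906]
ee_rot: [0.525, 0.851, -0.0, -0.0]
contact_force: [0.5, 0.7, 0.6]
grip_width: 0.0197
finger_force: 0.0
[ 0.00950596 -0.00710206  0.03527855] -2.622276571894487 ((np.float32(321.0), np.float32(286.0)), (np.float32(320.0), np.float32(305.0)), [6, 7, 6, 22, 107])
```

The knob follows the tips with the spring (2.9 N rising to 5.7 N over 2.8 mm) and came back up, so it is home in the slot. I retract and verify.

```bash
python3 -m jog '[[0.28,[0,0,0],0],[0.28,[0,0,0],0],[0.28,[0,0,-0.1],0],[0.28,[0,0,-0.25],0],[0.28,[0,0,-0.5],0],[0.28,[0,0,-0.75],0],[0.28,[0,0,-0.83],0],[0.28,[0,0,-0.83],0]]'
python3 - <<'E'
from h import *
w=get_calibration("wrist");im=read_camera("wrist")[:,:,::-1];s=state();print(s["tcp_pos"])
np.savez("w13.npz",K=w["camera_matrix"],E=w["extrinsics"])
cv2.imwrite("pics/c13.png",cv2.resize(im[130:330,220:420],None,fx=3,fy=3,interpolation=cv2.INTER_CUBIC))
E
```

```text
time: 17.45
tcp_pos: [0.5527, -0.1899, 0.1756]
ee_rot: [0.525, 0.851, 0.001, 0.002]
contact_force: [0.4, -0.3, -1.7]
grip_width: 0.0244
finger_force: 0.0
[ 0.55180123 -0.18968229  0.17401788]
```

View pics/c13.png

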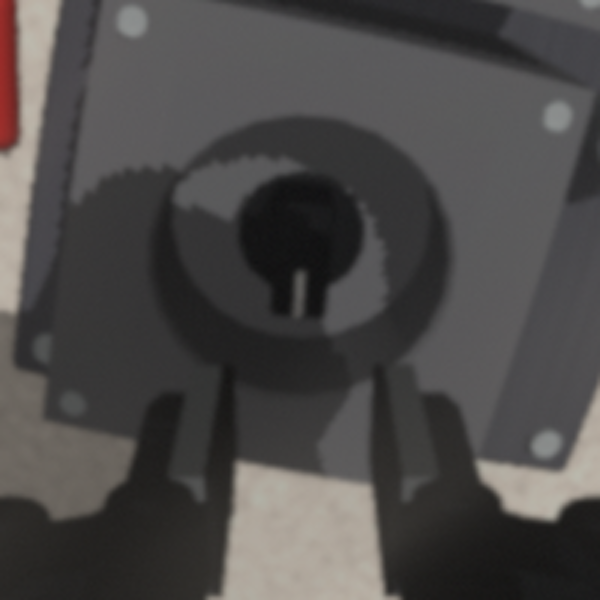

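The bar stands about 1.4 rad round, and its line ends at the same image rows (270–318) as when it was fully up at the start. The fingers are clear of it.

```bash
python3 -c "
from cell import *
print(sign_off())"
```

```text
the job is handed in; nothing more can be done
None
```

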